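# Dip the spatula in the tip sanitiser

### The job

Take the flat-bladed spatula out of the tool comb and dip its blade down the leaning well of the tip sanitiser until you feel the sprung floor give; keep the floor gently pushed well in (about half-way or more) for about a second. Then draw the spatula out and hang it back upright in the same slot of the comb, where it hung before, and let go. Push no harder than the spring needs, and leave the other tools and everything else on the bench where they are.

Things in the scene. Friction and masses are not known exactly. Their poses are not given: they have to be found in the camera images.
- spatula_mid (a point): The spatula hangs upright in one of the three comb slots (which one changes) by its collar. Plain straight round grey handle 16 mm across, 65 mm long; under it a collar disc 30 mm across, 5 mm thick; then the steel stem with a flat blade. About 60 g (40 to 85 g). This point: on the axis at mid-handle, 35 mm above the collar's underside; z runs up along the tool, y along the blade's width.
- spatula_tip (a point): The end of the spatula's blade, on the tool's axis, 130 mm below spatula_mid; same axes. Below the collar's underside the round stem, 8 mm across, runs 70 mm, then the blunt blade, 14 mm wide and 4 mm thick, 25 mm more to this tip.
- ballprobe_mid (a point): The ball probe: built like the spatula but with a small ball (12 mm) at its lower end and a larger ball (22 mm) on top of its handle; hangs in another slot of the comb. This point: on its axis at mid-handle, 35 mm above the collar's underside; z runs up along the tool. Leave it hanging.
- needle_mid (a point): The needle: built like the spatula but with a thin 3 mm needle at its lower end and a slimmer handle, 10 mm across; hangs in another slot of the comb. This point: on its axis at mid-handle, 35 mm above the collar's underside; z runs up along the tool. Leave it hanging.
- comb: Tool comb, fixed: aluminium plate 70 mm (x) by 220 mm (y), 8 mm thick, top 115 mm above the bench, on two end panels and a 6 mm foot 90 mm deep; open between. Three slots 18 mm wide at y = -70, 0, +70 mm, open at the edge x = -35 mm (towards the robot), ending at x = +9 mm; tools hang at x = 0, collars resting on the plate. Origin: on the bench under the plate's middle; z up.
- sanitiser: The tip sanitiser, fixed to the bench: a white base 170 mm (x) by 130 mm (y), 22 mm high, with two upright cheeks up to 109 mm high that carry a grey leaning tube 50 mm across, 85 mm long, the well. Origin: on the bench under the base's middle; z up; the well leans towards -x (the robot's side).
- well_mouth (a point): Centre of the well's open mouth, in its rim plane, about 138 mm above the bench. z runs out of the well along its axis, leaning 0.4 rad (23 degrees) from vertical towards the robot's side. Bore 28 mm across, wall 11 mm. The floor, a steel disc, is set somewhere from 40 to 60 mm below the rim along the axis: the depth differs each time and is not measured.
- well_floor (a joint): How far the sprung floor disc of the well is pushed in along the well's axis, m: 0 when nothing touches it (whatever depth it is set at), 0.008 at its hard stop. It starts to give at about 1.75 N and takes 0.35 N more per mm (about 4.5 N at the stop); it springs back by itself.
- dishes: Bystander: a stack of two clear lidded culture dishes, 62 mm across, 34 mm high, between the comb and the sanitiser; origin at the centre of its underside. Leave it alone.
- jar: Bystander: an amber jar with a white cap, 48 mm across, 70 mm high, between the comb and the sanitiser, farther from the robot; origin at the centre of its underside. Leave it alone.
- beaker: Bystander: a clear open beaker, 68 mm across, 90 mm high, towards the back of the bench; origin at the centre of its underside. Leave it alone.
- washbottle: Bystander: a white bottle, 60 mm across, 125 mm high, on the right; origin at the centre of its underside. Leave it alone.
- slidebox: Bystander: a flat grey slide box, 140 x 90 x 35 mm, on the left; origin at the centre of its underside. Leave it alone.
- tweezers: Bystander: steel tweezers lying flat, about 128 mm long, 8 to 18 mm wide, 8 mm high, in front, near the robot; origin at the centre of its underside. Leave it alone.

How it is judged:
By the outcome, as a careful person would: the job done as asked, in the order asked, and still so for the second after the job is handed in, with the robot touching nothing.
It also fails if it takes over 58 s, if anything falls off the work surface, if the arm or the gripper's body presses on something with over 40 N, if the wrist force passes 120 N, or if a joint passes its speed limit or range.

### The arm

A 7-joint arm with a two-finger parallel gripper is mounted at the origin on the work surface. World frame = base frame: x ahead of the robot, y to its left, z up, the work surface at z = 0. Lengths are in m, angles in degrees, forces in N, time in s.
With the tool pointing down it reaches from about 0.425 to 0.875 m from the base axis. Payload 4.7 kg.
Tool frame: the origin (TCP) lies on the front face of the gripper's body, between the roots of the fingers; the fingertips stand 70 mm ahead of it and the grasp point (between the pads) lies 51 mm ahead of it (tip_extent is the distance from the TCP to the fingertips, in m); z points along the fingers, y is the direction in which the jaws open and shut (so a half turn about z gives the same grasp; the last joint's range is limited). The gripper opens to 87 mm and grips with 3 to 60 N. Pads are 19 mm wide; open, the fingers measure 117 mm over their backs; the gripper's body (75 mm by 190 mm) begins 51 mm behind the grasp point.
Start: joints at [-64.739, 18.392, -4.016, 83.108, 1.295, 78.541, -3.26], TCP at [0.269, 0.592, 0.292] pointing down, gripper open.
Joint ranges: [-163.93, 163.93], [-17.29, 119.83], [-79.2, 71.16], [3.27, 140.29], [-89.18, 269.18], [5.43, 117.66], [-154.24, 154.24]. Speed limits (degrees/s): [147.25, 147.25, 180, 180, 180, 180, 180].

### API

Orientations are given as [roll, pitch, yaw] about the fixed x, y, z axes, in that order (R = Rz(yaw) Ry(pitch) Rx(roll)).
In Python, from cell import * gives the robot as it stands.
- The arm moves only by the tool carry_out, never from a script. Its argument "increments" is text: rows parted by semicolons, each of 7 numbers parted by spaces: the opening, from 0 (shut) to 1 (fully open), then the shift along the tool's x, y, z in m, then the turn, a rotation vector about the tool's x, y, z in degrees. A call has 1 to 20 rows; each row shifts and turns the pose as measured when the row begins, along the tool's axes as they then stand; what a row does not reach is not made up. A row lasts 1/8 s, in which the tool goes at most 62.5 mm and 10.7 degrees, less where a joint would pass 70% of its speed; a pose out of reach is approached as far as the arm can. A call is refused whole if a number of a shift passes 0.0625 or a number of a turn 10.7, either way. A call with a gripper value outside its range is refused whole. The fingers move at their own pace and stop on an object; "force" is the grip in N (left out, the last holds). Time passes only in rows, so rows that do not move let the fingers close. It gives the time, the measured TCP pose, the force and the opening at its end, in the units of the state.
- get_obs(): the state, without advancing time (a new reading comes with each control period).
- read_camera(name): name is "scene" or "side" or "wrist"; returns a dict with "img" (384x512x3 uint8, blue, green, red), "fx", "fy", "cx", "cy" (pixels), "world_from_camera" (4x4, takes a point from camera to world coordinates). Camera axes: x right, y down, z forward; pixel columns grow to the right and rows downward; lengths in m; the calibration is good to about 2 mm. A picture is of the moment at which its call begins. There is no depth.
- sign_off(): hands the job in, once; it reports no verdict.
Trained networks look in a picture, given as the dict that the camera call returned (one of the last four; its "shot" number tells which), for a name from the list of things; names that differ only in an ending like _2 or _b are one class to them, and where a whole thing is asked for, a point or a joint stands for the part that bears it (a point fixed in the world has none). Each returns a list of dicts, best first, with "confidence" (0 to 1); they miss things now and then, are a little off and sometimes report something else, mostly with a low value. They report only what shows in the picture. A call takes as long as a camera call.
- masks_of(target, picture): "pixels" (384x512 bool, what is visible of it) and "bbox" ([left, top, right, bottom] in pixels, round what is visible of it).
The state is a dict: "time_s": time; "qpos": joint angles; "joint_velocities": joint speeds; "effort": joint torques, N m; "tool_pos": TCP position; "tool_rot": TCP orientation; "force": force on the tool from outside, world axes, zero at the start; "wrist_torque": the same for the moment, N m; "grip_width": finger opening in m.
Only numpy, scipy, OpenCV 4.12 (cv2) and the standard library are available. Lean on these libraries where they do the work, as an engineer would, in place of code of your own. Each camera call takes 0.05 s, during which the arm holds its last target.

## Working session

There is one attempt and no reset: what is moved stays moved. The work goes in short steps, Python scripts to look and compute and a tool call to move; the robot and the scene stay as the last step left them, time stands still between calls to the robot, and variables do not carry over. Pictures are saved under pics/ and viewed, and the job is handed in when it is done.

Besides the shell and the picture viewer there is one more tool, called after "Request:" as name(argument=value, ...), one argument or row to a line, values as JSON. carry_out: Moves the arm, as the interface text tells. Its arguments: {"type":"object","properties":{"increments":{"type":"string"},"force":{"type":"number"}},"required":["increments"]}

```bash
ls; mkdir -p pics
python3 - <<'E'
from cell import *
import cv2,pickle
print(get_obs())
for n in ["scene","side","wrist"]:
    p=read_camera(n); cv2.imwrite(f"pics/{n}0.png",p["img"]); print(n,p["fx"],p["cx"],p["cy"],p["world_from_camera"].round(3).tolist() if hasattr(p["world_from_camera"],'round') else p["world_from_camera"])
E
```

```text
pics
{'time_s': 0.0, 'qpos': array([-64.73799313,  18.43775112,  -4.01721452,  83.17450099,
         1.29501293,  78.5424332 ,  -3.26003033]), 'joint_velocities': array([ 0.02114097,  0.00589541,  0.03354011,  0.00991263,  0.10980877,
        0.06867131, -0.02352441]), 'effort': array([-7.61686283e-05, -4.91273367e+01, -4.03603585e-01, -3.12541544e+01,
       -6.36838214e-02,  4.33897250e-02,  1.77861148e-04]), 'tool_pos': array([0.26892414, 0.59128918, 0.29117998]), 'tool_rot': array([-1.79890568e+02,  5.33486280e-03,  1.55549308e+02]), 'force': array([ 0.17688366, -0.50319162,  0.31012247]), 'wrist_torque': array([-0.01217694, -0.01913343,  0.00409599]), 'grip_width': 0.08706440418616783}
scene 436.41694491909675 262.3344973366601 185.88050761808685 [[0.622, 0.585, -0.52, 1.198], [0.783, -0.473, 0.405, -0.473], [-0.009, -0.659, -0.752, 1.009], [0.0, 0.0, 0.0, 1.0]]
side 394.29170390216353 254.21469669248168 195.6421221548369 [[0.988, -0.095, 0.121, 0.426], [-0.153, -0.612, 0.776, -0.952], [0.0, -0.785, -0.619, 0.869], [0.0, 0.0, 0.0, 1.0]]
wrist 337.43419668412747 251.7305669293891 187.18951646773476 [[0.415, 0.881, 0.227, 0.208], [0.91, -0.401, -0.105, 0.619], [-0.002, 0.25, -0.968, 0.384], [0.0, 0.0, 0.0, 1.0]]
```

View pics/scene0.png

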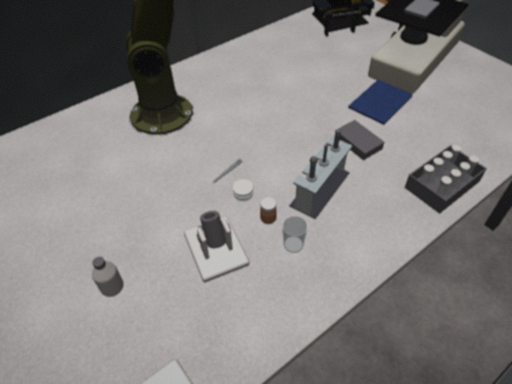

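View pics/side0.png

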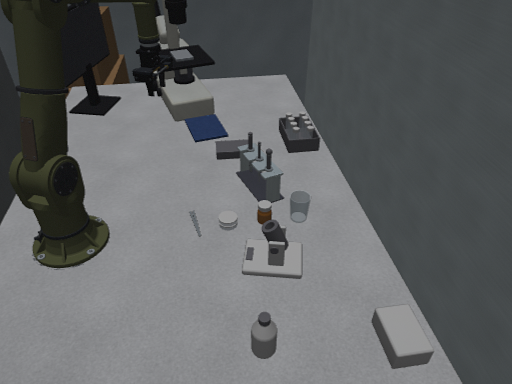

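View pics/wrist0.png

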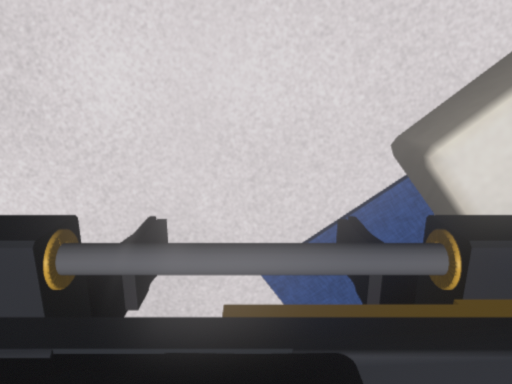

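The scene and side pictures show the comb near (322,178) and (260,175), and the sanitiser near (215,240) and (273,250). The slide box, jar, dishes and beaker lie around them. I'll zoom in and run the networks.

```bash
cat > h.py <<'E'
from cell import *
import cv2, numpy as np
from scipy.spatial.transform import Rotation as R
from scipy.optimize import least_squares
def proj(p,X):
    T=np.linalg.inv(np.array(p["world_from_camera"])); X=np.atleast_2d(X)
    c=X@T[:3,:3].T+T[:3,3]
    return np.c_[p["fx"]*c[:,0]/c[:,2]+p["cx"],p["fy"]*c[:,1]/c[:,2]+p["cy"]]
def ray(p,uv):
    T=np.array(p["world_from_camera"]); d=np.array([(uv[0]-p["cx"])/p["fx"],(uv[1]-p["cy"])/p["fy"],1.])
    d=T[:3,:3]@d; return T[:3,3],d/np.linalg.norm(d)
def onz(p,uv,z):
    o,d=ray(p,uv); return o+d*(z-o[2])/d[2]
def tri(l):
    A=0;b=0
    for p,uv in l:
        o,d=ray(p,uv); M=np.eye(3)-np.outer(d,d); A=A+M; b=b+M@o
    X=np.linalg.solve(A,b); return X,[np.linalg.norm(proj(p,X)[0]-uv) for p,uv in l]
E
python3 - <<'E'
from h import *
import pickle
P={n:read_camera(n) for n in ["scene","side"]}
pickle.dump(P,open("P0.pkl","wb"))
for t in ["spatula_mid","ballprobe_mid","needle_mid","comb","sanitiser","dishes","jar","beaker","tweezers","slidebox","washbottle"]:
    for n in P:
        r=masks_of(t,P[n])
        for q in r[:2]:
            m=q["pixels"]; ys,xs=np.nonzero(m)
            print(t,n,round(q["confidence"],2),q["bbox"],xs.mean().round(1),ys.mean().round(1))
a=P["scene"]["img"][130:290,170:370]; b=P["side"]["img"][120:280,190:340]
cv2.imwrite("pics/z1.png",cv2.resize(a,None,fx=4,fy=3.7,interpolation=cv2.INTER_CUBIC)[:, :800] if 0 else cv2.resize(a,None,fx=3.7,fy=3.7,interpolation=cv2.INTER_CUBIC))
cv2.imwrite("pics/z2.png",cv2.resize(b,None,fx=3.7,fy=3.7,interpolation=cv2.INTER_CUBIC))
E
```

```text
spatula_mid scene 0.45 [328.7, 131.9, 341.5, 151.7] 335.9 141.1
spatula_mid side 0.54 [246.6, 134.2, 256.0, 168.3] 250.4 145.4
ballprobe_mid scene 0.62 [305.3, 157.2, 318.4, 183.3] 312.2 169.7
ballprobe_mid scene 0.48 [289.0, 138.2, 347.0, 215.3] 320.5 181.5
ballprobe_mid side 0.52 [267.2, 145.3, 274.3, 172.3] 268.7 160.0
ballprobe_mid side 0.35 [258.2, 202.8, 275.0, 224.0] 264.1 210.7
needle_mid side 0.64 [255.8, 143.2, 264.6, 174.3] 259.0 154.7
comb scene 0.93 [291.3, 135.0, 348.5, 216.1] 321.1 180.8
comb scene 0.27 [184.4, 211.6, 251.7, 281.3] 215.1 246.2
comb side 0.86 [236.5, 142.2, 281.3, 199.2] 259.6 175.6
sanitiser scene 0.77 [185.5, 213.8, 249.7, 280.1] 215.3 246.4
sanitiser side 0.66 [245.2, 220.9, 302.1, 277.4] 273.0 253.9
dishes scene 0.83 [231.9, 178.8, 255.3, 199.8] 242.4 189.4
dishes scene 0.34 [331.0, 129.2, 340.3, 153.5] 336.3 140.6
dishes side 0.89 [217.2, 211.8, 236.6, 229.9] 228.0 219.9
jar scene 0.97 [259.7, 194.8, 276.1, 223.3] 268.0 210.6
jar side 0.74 [257.2, 201.0, 272.4, 228.3] 264.1 211.3
beaker scene 0.93 [283.3, 213.4, 308.4, 255.4] 294.1 232.1
beaker scene 0.74 [307.6, 156.6, 318.8, 182.4] 312.2 169.2
beaker side 0.6 [283.7, 189.9, 311.4, 224.2] 299.2 205.1
tweezers scene 0.6 [331.0, 128.0, 342.1, 154.4] 336.4 140.0
tweezers scene 0.42 [201.8, 213.4, 226.2, 248.2] 212.8 228.5
tweezers side 0.68 [189.6, 208.9, 199.3, 235.1] 195.2 222.0
slidebox scene 0.95 [337.3, 120.0, 384.2, 160.7] 360.3 138.8
slidebox side 0.86 [216.4, 138.9, 248.4, 156.3] 229.7 148.1
washbottle scene 0.6 [92.8, 255.8, 123.8, 295.3] 107.0 276.8
washbottle side 0.76 [249.5, 313.8, 277.7, 359.6] 263.6 336.1
```

View pics/z1.png

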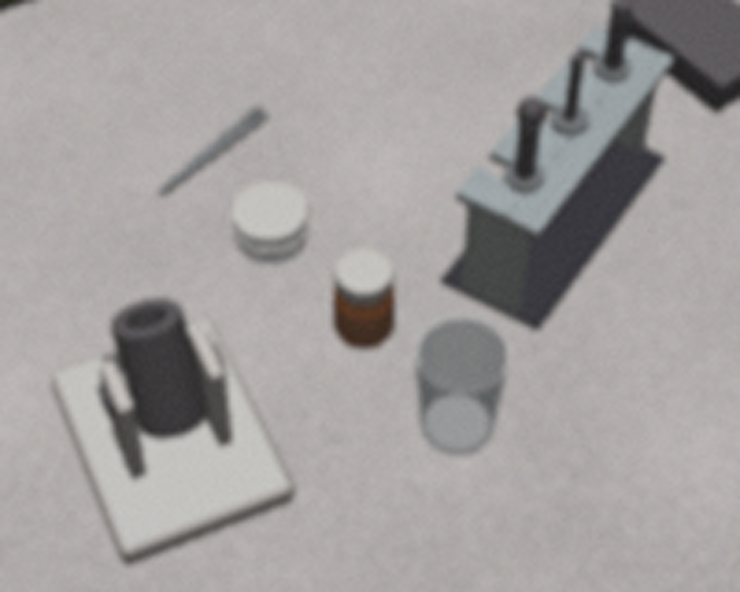

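View pics/z2.png

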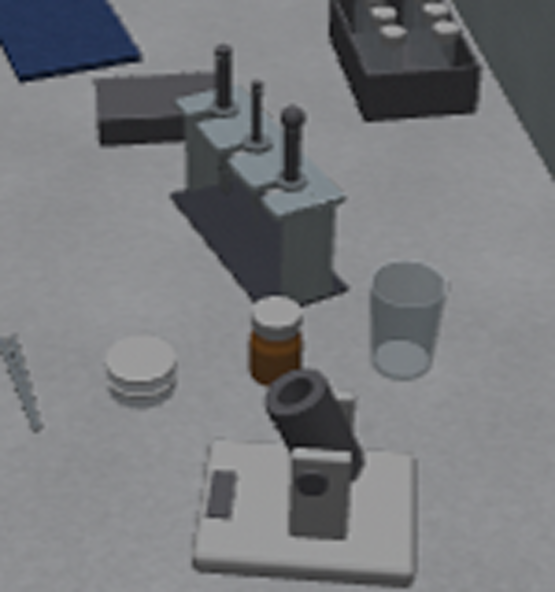

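```bash
cat > fit.py <<'E'
from h import *
import pickle
P=pickle.load(open("P0.pkl","rb"))
sc=lambda x,y:(170+(x+.5)/3.7-.5,130+(y+.5)/3.7-.5); sd=lambda x,y:(190+(x+.5)/3.7-.5,120+(y+.5)/3.7-.5)
comb=[("scene",sc(460,195),(-35,-110,115)),("scene",sc(540,232),(35,-110,115)),("scene",sc(672,60),(35,110,115)),
("scene",sc(525,181),(0,-70,118)),("scene",sc(570,122),(0,0,118)),("scene",sc(612,71),(0,70,118)),
("side",sd(292,183),(0,-70,118)),("side",sd(257,145),(0,0,118)),("side",sd(224,107),(0,70,118)),
("side",sd(345,198),(35,-110,115)),("side",sd(178,102),(-35,110,115)),("scene",sc(537,327),(45,-110,3)),("side",sd(347,290),(45,-110,6)),("scene",sc(443,283),(-45,-110,6))]
san=[("scene",sc(53,380),(-85,-65,22)),("scene",sc(128,553),(85,-65,22)),("scene",sc(292,488),(85,65,22)),
("side",sd(208,440),(-85,65,22)),("side",sd(417,453),(85,65,22)),("side",sd(413,575),(85,-65,22)),("side",sd(195,568),(-85,-65,22))]
def fit(k,x0):
    def f(v):
        c,s=np.cos(v[2]),np.sin(v[2]); r=[]
        for n,uv,X in k:
            X=np.array(X)/1000.
            W=[v[0]+c*X[0]-s*X[1],v[1]+s*X[0]+c*X[1],X[2]]
            r.append(proj(P[n],W)[0]-uv)
        return np.ravel(r)
    s=least_squares(f,x0,loss='soft_l1'); return s.x,f(s.x).reshape(-1,2).round(1)
for k in (comb,san):
    x,r=fit(k,[.6,0.1,0]); print(x,np.rad2deg(x[2])); print(r.tolist())
    if k is comb: cx=x
    else: sx=x
def loc(v,X):
    c,s=np.cos(v[2]),np.sin(v[2]); return np.array([v[0]+c*X[0]-s*X[1],v[1]+s*X[0]+c*X[1],X[2]])
print("spat",loc(cx,(0,.07,.150)),"needle",loc(cx,(0,0,.15)))
M,e=tri([(P["scene"],sc(148,318)),(P["side"],sd(298,392))]); print("mouth",M,e)
c,s=np.cos(sx[2]),np.sin(sx[2]); d=M[:2]-sx[:2]; print("mouth in san",c*d[0]+s*d[1],-s*d[0]+c*d[1])
# spatula top
print(tri([(P["scene"],sc(622,5)),(P["side"],sd(224,48))]))
for n,u,v,z in [("dishes",(243,183),(227,216),.034)]: print(n,tri([(P["scene"],u),(P["side"],v)]))
print("jar",tri([(P["scene"],(268,200)),(P["side"],(264,205))]),"beaker",onz(P["scene"],(294,246),0))
print("slidebox top",[onz(P["scene"],u,.035).round(3).tolist() for u in [(337,137),(352,121),(383,141),(365,156)]])
E
python3 fit.py
```

```text
[0.62221829 0.19655975 0.30902548] 17.705855990625135
[[-1.2, -0.1], [-0.4, 0.7], [0.4, -0.3], [-0.3, -0.8], [-0.2, -0.1], [-0.1, -0.7], [0.2, -0.9], [0.2, -0.8], [0.3, 0.1], [0.8, -0.8], [-0.6, -0.7], [0.3, 1.7], [1.3, -1.0], [-1.1, -0.5]]
[ 0.60203847 -0.17682486 -0.22360551] -12.811651781115529
[[-3.4, -0.9], [-2.0, 1.9], [0.5, -0.0], [0.1, -0.1], [-0.4, -0.9], [1.9, -0.6], [-0.4, -2.0]]
spat [0.60092916 0.26324388 0.15      ] needle [0.62221829 0.19655975 0.15      ]
mouth [ 0.59070389 -0.16938278  0.13647142] [np.float64(0.5907646362775191), np.float64(0.540607409105621)]
mouth in san -0.012702650177316314 0.004743403780542785
(array([0.60017515, 0.26446406, 0.1833043 ]), [np.float64(0.06331893276189196), np.float64(0.05064629537606396)])
dishes (array([0.48383099, 0.00918503, 0.03472274]), [np.float64(1.5730130350612255), np.float64(1.4549270146295263)])
jar (array([0.60329277, 0.0078771 , 0.06767461]), [np.float64(2.0572034393949847), np.float64(1.7847277216470823)]) beaker [0.7265366  0.00110324 0.        ]
slidebox top [[0.512, 0.374, 0.035], [0.487, 0.471, 0.035], [0.62, 0.477, 0.035], [0.63, 0.38, 0.035]]
```

```bash
cat >> h.py <<'E'
def pose(o=None):
    o=o or get_obs(); return np.array(o["tool_pos"]),R.from_euler("xyz",o["tool_rot"],degrees=True)
def down(yaw): return R.from_euler("xyz",[180,0,yaw],degrees=True)
def plan(wps,op,start=None):
    """wps: list of (pos, Rot, nrows)"""
    p,r=start or pose(); out=[]
    for q,s,n in wps:
        q=np.array(q,float); rv=(r.inv()*s).as_rotvec()
        for i in range(n):
            d=r.inv().apply((q-p)/n); 
            row=[op]+[round(a,4) for a in d]+[round(a,2) for a in np.rad2deg(rv/n)]
            out.append(" ".join(f"{a:g}" for a in row)); 
            if i==n-1: p,r=q,s
            else: p=p+(q-p)/(n-i) if 0 else p; 
            # advance
            if i<n-1:
                r=r*R.from_rotvec(rv/n); p=p+(q-p)*0
                out_d=r; 
        p,r=q,s
    print("; ".join(out))
E
python3 - <<'E'
s=open('h.py').read(); i=s.index("def plan")
s=s[:i]+'''def plan(wps,op,start=None):
    p,r=start or pose(); out=[]
    for q,s,n in wps:
        q=np.array(q,float); rv=(r.inv()*s).as_rotvec(); step=(q-p)/n
        for i in range(n):
            d=r.inv().apply(step)
            out.append(" ".join(f"{a:g}" for a in [op]+[round(float(x),4) for x in d]+[round(float(x),2) for x in np.rad2deg(rv/n)]))
            r=r*R.from_rotvec(rv/n)
        p,r=q,s
    print(len(out),"; ".join(out))
'''
open('h.py','w').write(s)
E
python3 -c "
from h import *
plan([((.625,.185,.33),down(107.7),11)],1)"
```

```text
11 1 -0.0448 -0.0203 -0.0034 0 0 4.35; 1 -0.0462 -0.0168 -0.0034 0 0 4.35; 1 -0.0473 -0.0133 -0.0034 0 0 4.35; 1 -0.0482 -0.0096 -0.0034 0 0 4.35; 1 -0.0488 -0.006 -0.0034 0 0 4.35; 1 -0.0491 -0.0022 -0.0034 0 0 4.35; 1 -0.0491 0.0015 -0.0034 0 0 4.35; 1 -0.0489 0.0052 -0.0034 0 0 4.35; 1 -0.0483 0.0089 -0.0034 0 0 4.35; 1 -0.0475 0.0125 -0.0034 0 0 4.35; 1 -0.0464 0.0161 -0.0034 0 0 4.35
```

Request:
carry_out(
  increments="1 -0.0448 -0.0203 -0.006 0 0 4.35; 1 -0.0462 -0.0168 -0.006 0 0 4.35; 1 -0.0473 -0.0133 -0.004 0 0 4.35; 1 -0.0482 -0.0096 -0.004 0 0 4.35; 1 -0.0488 -0.006 -0.003 0 0 4.35; 1 -0.0491 -0.0022 -0.003 0 0 4.35; 1 -0.0491 0.0015 -0.003 0 0 4.35; 1 -0.0489 0.0052 -0.003 0 0 4.35; 1 -0.0483 0.0089 -0.003 0 0 4.35; 1 -0.0475 0.0125 -0.003 0 0 4.35; 1 -0.0464 0.0161 -0.003 0 0 4.35",
)

```text
time_s: 2.72
tool_pos: [0.6284, 0.1748, 0.3342]
tool_rot: [179.9, -0.2, 106.8]
force: [0.3, 0.3, -0.0]
grip_width: 0.0872
```

Run:
```python
from h import *
import pickle
p=read_camera("wrist"); pickle.dump(p,open("W1.pkl","wb")); im=p["img"].copy()
for t in ["spatula_mid"]:
    for q in masks_of(t,p)[:2]: print(q["confidence"],q["bbox"])
from fit import cx,loc
print(proj(p,[loc(cx,(0,.07,z)) for z in(.12,.185)]+[loc(cx,(a,b,.115)) for a,b in[(-35e-3,.11),(.035,.11),(-.035,0.061),(-.035,.079)]]).round())
cv2.imwrite("pics/w1.png",im); print(pose()[0],get_obs()["tool_rot"],get_obs()["qpos"])
```

```text
0.65 [229.7, 51.9, 265.6, 86.8]
[0.62221829 0.19655975 0.30902548] 17.705855990625135
[[-1.2, -0.1], [-0.4, 0.7], [0.4, -0.3], [-0.3, -0.8], [-0.2, -0.1], [-0.1, -0.7], [0.2, -0.9], [0.2, -0.8], [0.3, 0.1], [0.8, -0.8], [-0.6, -0.7], [0.3, 1.7], [1.3, -1.0], [-1.1, -0.5]]
[ 0.60203847 -0.17682486 -0.22360551] -12.811651781115529
[[-3.4, -0.9], [-2.0, 1.9], [0.5, -0.0], [0.1, -0.1], [-0.4, -0.9], [1.9, -0.6], [-0.4, -2.0]]
spat [0.60092916 0.26324388 0.15      ] needle [0.62221829 0.19655975 0.15      ]
mouth [ 0.59070389 -0.16938278  0.13647142] [np.float64(0.5907646362775191), np.float64(0.540607409105621)]
mouth in san -0.012702650177316314 0.004743403780542785
(array([0.60017515, 0.26446406, 0.1833043 ]), [np.float64(0.06331893276189196), np.float64(0.05064629537606396)])
dishes (array([0.48383099, 0.00918503, 0.03472274]), [np.float64(1.5730130350612255), np.float64(1.4549270146295263)])
jar (array([0.60329277, 0.0078771 , 0.06767461]), [np.float64(2.0572034393949847), np.float64(1.7847277216470823)]) beaker [0.7265366  0.00110324 0.        ]
slidebox top [[0.512, 0.374, 0.035], [0.487, 0.471, 0.035], [0.62, 0.477, 0.035], [0.63, 0.38, 0.035]]
[[250.  71.]
 [249.  62.]
 [207.  22.]
 [290.  21.]
 [210.  83.]
 [209.  61.]]
[0.6309094  0.16817275 0.33412849] [1.79821636e+02 7.68621095e-02 1.06294673e+02] [-32.54472965  18.10146968  19.79723077  79.90021609  -6.01877141
  82.86047483   3.37019804]
```

View pics/w1.png

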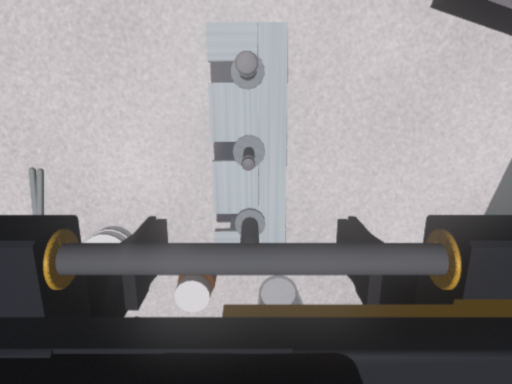

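```bash
sed -i 's/^    print(len(out),/    print(len(out),/' h.py; python3 -c "
from h import *
plan([((.5995,.263,.32),down(107.7),4),((.5995,.263,.32),down(107.7),1),((.5995,.263,.204),down(107.7),6)],0.6)"
```

```text
11 0.6 0.025 -0.0009 0.0035 0.04 0.02 -0.35; 0.6 0.025 -0.0007 0.0035 0.04 0.02 -0.35; 0.6 0.025 -0.0006 0.0035 0.04 0.02 -0.35; 0.6 0.025 -0.0004 0.0035 0.04 0.02 -0.35; 0.6 0 0 0 0 0 0; 0.6 0 -0 0.0193 0 0 0; 0.6 0 -0 0.0193 0 0 0; 0.6 0 -0 0.0193 0 0 0; 0.6 0 -0 0.0193 0 0 0; 0.6 0 -0 0.0193 0 0 0; 0.6 0 -0 0.0193 0 0 0
```

First the hop above the spatula, then check before descending.

Request:
carry_out(
  increments="0.6 0.024 -0.0009 0.0035 0.04 0.02 -0.35; 0.6 0.024 -0.0007 0.0035 0.04 0.02 -0.35; 0.6 0.024 -0.0006 0.0035 0.04 0.02 -0.35; 0.6 0.022 -0.0004 0.003 0 0 -0.35; 0.6 0 0 0 0 0 0; 0.6 0 0 0 0 0 0",
  force=25,
)

```text
time_s: 3.58
tool_pos: [0.5949, 0.2711, 0.3189]
tool_rot: [-179.9, -0.2, 108.5]
force: [0.1, -0.9, 0.2]
grip_width: 0.0525
```

```bash
python3 -c "
from h import *
print(pose()[0],get_obs()['tool_rot'])
plan([((.5995,.263,.23),down(107.7),4),((.5995,.263,.204),down(107.7),2)],0.6)"
```

```text
[0.59485242 0.27114738 0.31888606] [-179.94049748   -0.19636164  108.47509961]
6 0.6 -0.0024 0.0005 0.0222 -0.02 -0.05 0.19; 0.6 -0.0024 0.0005 0.0222 -0.02 -0.05 0.19; 0.6 -0.0023 0.0005 0.0222 -0.02 -0.05 0.19; 0.6 -0.0023 0.0005 0.0222 -0.02 -0.05 0.19; 0.6 0 -0 0.013 0 0 0; 0.6 0 -0 0.013 0 0 0
```

Request:
carry_out(
  increments="0.6 -0.005 0.0012 0.02 0 0 0.4; 0.6 -0.003 0.0008 0.02 0 0 0.3; 0.6 0 0 0.02 0 0 0; 0.6 0 0 0.015 0 0 0; 0.6 0 0 0 0 0 0; 0.6 0 0 0 0 0 0",
)

```text
time_s: 4.32
tool_pos: [0.6018, 0.2557, 0.2377]
tool_rot: [-179.9, 0.1, 107.1]
force: [0.3, 0.9, 0.0]
grip_width: 0.0523
```

```bash
python3 -c "
from h import *
print(pose()[0],get_obs()['tool_rot'])
plan([((.5995,.263,.204),down(107.7),1)],0.6)"
```

```text
[0.60179488 0.25574656 0.23766984] [-1.79854294e+02  5.17212974e-02  1.07091177e+02]
1 0.6 0.0076 0 0.0337 -0.15 0.05 -0.61
```

Request:
carry_out(
  increments="0.6 0.0066 0 0 0 0 -0.5; 0.6 0 0 0 0 0 0; 0.6 0 0 0 0 0 0",
)

```text
time_s: 4.7
tool_pos: [0.6005, 0.2632, 0.2397]
tool_rot: [180.0, 0.0, 107.7]
force: [0.1, -0.2, -0.0]
grip_width: 0.0521
```

Request:
carry_out(
  increments="0.6 0 0 0.012 0 0 0; 0.6 0 0 0.012 0 0 0; 0.6 0 0 0.005 0 0 0; 0.6 0 0 0 0 0 0; 0.6 0 0 0 0 0 0",
)

```text
time_s: 5.32
tool_pos: [0.6001, 0.263, 0.2079]
tool_rot: [-180.0, 0.0, 107.7]
force: [0.3, -0.0, -0.5]
grip_width: 0.0524
```

Run:
```python
from h import *
print(pose()[0],get_obs()['tool_rot'])
p=read_camera("wrist");cv2.imwrite("pics/w2.png",p["img"])
p=read_camera("side");cv2.imwrite("pics/s2.png",cv2.resize(p["img"][80:230,180:340],None,fx=3.7,fy=3.7,interpolation=cv2.INTER_CUBIC))
```

```text
[0.60013138 0.26302899 0.20788864] [-1.79976096e+02  1.96006550e-02  1.07658637e+02]
```

View pics/w2.png

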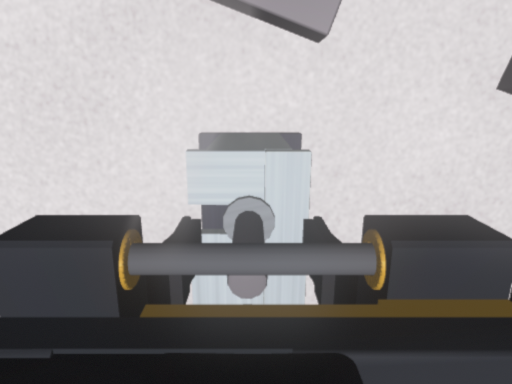

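View pics/s2.png

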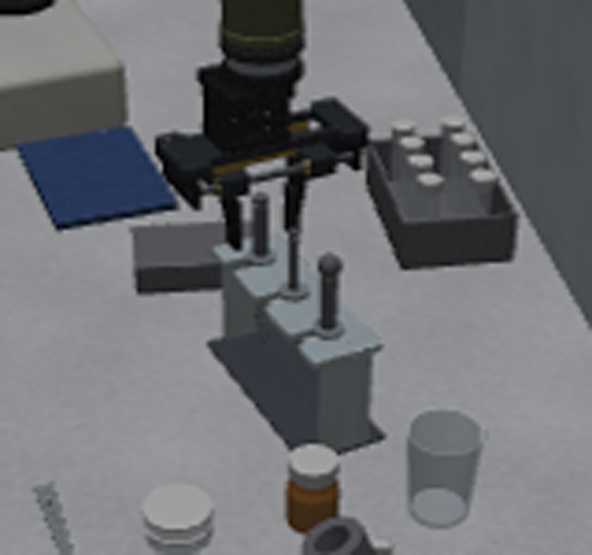

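The handle is between the open fingers (wrist view: handle at column 247, finger midpoint about 250). I'll lower a little and close.

Request:
carry_out(
  increments="0.6 0 0 0.003 0 0 0; 0.3 0 0 0 0 0 0; 0.05 0 0 0 0 0 0; 0.05 0 0 0 0 0 0; 0.05 0 0 0 0 0 0; 0.05 0 0 0 0 0 0; 0.05 0 0 0 0 0 0",
  force=25,
)

```text
time_s: 6.3
tool_pos: [0.6005, 0.2632, 0.2057]
tool_rot: [179.9, 0.0, 107.7]
force: [-0.1, 0.3, -0.2]
grip_width: 0.0153
```

Request:
carry_out(
  increments="0.05 0 0 -0.008 0 0 0; 0.05 0 0 -0.004 0 0 0; 0.05 0 0 0 0 0 0; 0.05 0 0 0 0 0 0",
)

```text
time_s: 6.8
tool_pos: [0.6006, 0.2632, 0.2189]
tool_rot: [179.9, -0.0, 107.7]
force: [-0.6, 0.5, -0.9]
grip_width: 0.0157
```

Request:
carry_out(
  increments="0.05 0 -0.012 0 0 0 0; 0.05 0 -0.015 0 0 0 0; 0.05 0 -0.015 0 0 0 0; 0.05 0 -0.012 0 0 0 0; 0.05 0 -0.006 0 0 0 0; 0.05 0 0 0 0 0 0; 0.05 0 0 0 0 0 0",
)

```text
time_s: 7.68
tool_pos: [0.5389, 0.2435, 0.218]
tool_rot: [-180.0, -0.0, 107.7]
force: [0.0, 0.5, 0.3]
grip_width: 0.0154
```

Run:
```python
from h import *
print(pose()[0],get_obs()['tool_rot'],get_obs()['qpos'])
p=read_camera("side");cv2.imwrite("pics/s3.png",cv2.resize(p["img"][80:230,180:340],None,fx=3.7,fy=3.7,interpolation=cv2.INTER_CUBIC))
p=read_camera("wrist");cv2.imwrite("pics/w3.png",p["img"])
```

```text
[0.53889097 0.24349982 0.21802213] [-1.79991549e+02 -3.62477481e-03  1.07668718e+02] [-40.66071436  14.06548317  16.0275513   97.88230672  -4.13684057
  68.63712637  -5.91158117]
```

View pics/s3.png

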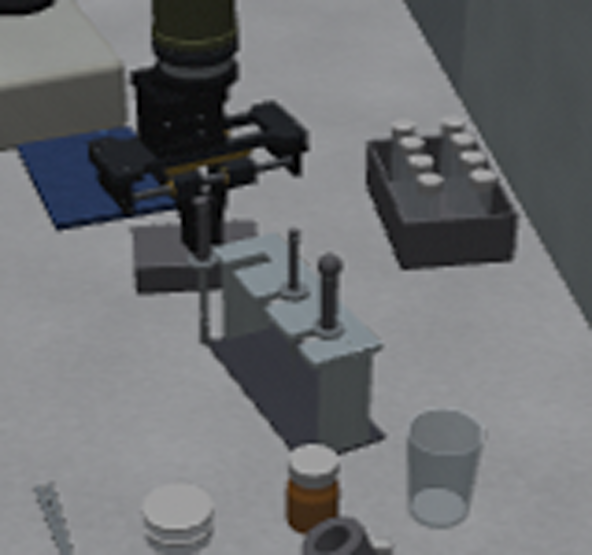

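View pics/w3.png

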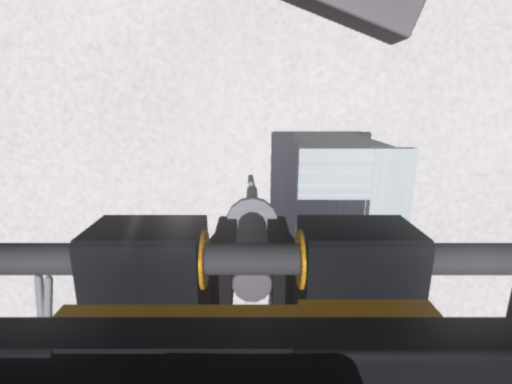

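Run:
```python
from h import *
plan([((.53,.22,.37),down(107.7),4),((.54,.10,.375),down(100),4),((.573,-.21,.375),down(81),7),((.573,-.24,.375),down(78),3)],0.05)
```

```text
18 0.05 -0.0049 -0.0039 -0.038 -0 0 -0.01; 0.05 -0.0049 -0.0039 -0.038 -0 0 -0.01; 0.05 -0.0049 -0.0039 -0.038 -0 0 -0.01; 0.05 -0.0049 -0.0039 -0.038 -0 0 -0.01; 0.05 -0.0293 -0.0067 -0.0013 0 -0 1.93; 0.05 -0.0295 -0.0057 -0.0013 0 -0 1.93; 0.05 -0.0297 -0.0048 -0.0013 0 -0 1.93; 0.05 -0.0299 -0.0038 -0.0013 0 -0 1.93; 0.05 -0.0444 -0.003 -0 -0 -0 2.71; 0.05 -0.0445 -0.0009 -0 -0 -0 2.71; 0.05 -0.0445 0.0012 0 -0 -0 2.71; 0.05 -0.0444 0.0033 0 -0 -0 2.71; 0.05 -0.0442 0.0054 0 -0 -0 2.71; 0.05 -0.0439 0.0075 0 -0 -0 2.71; 0.05 -0.0435 0.0095 0 -0 -0 2.71; 0.05 -0.0099 0.0016 0 0 -0 1; 0.05 -0.0098 0.0017 0 0 -0 1; 0.05 -0.0098 0.0019 0 0 -0 1
```

Request:
carry_out(
  increments="0.05 -0.0049 -0.0039 -0.038 0 0 0; 0.05 -0.0049 -0.0039 -0.038 0 0 0; 0.05 -0.0049 -0.0039 -0.038 0 0 0; 0.05 -0.0049 -0.0039 -0.038 0 0 0; 0.05 -0.0293 -0.0067 -0.0013 0 0 1.9; 0.05 -0.0295 -0.0057 -0.0013 0 0 1.9; 0.05 -0.0297 -0.0048 -0.0013 0 0 1.9; 0.05 -0.0299 -0.0038 -0.0013 0 0 1.9; 0.05 -0.0444 -0.003 0 0 0 2.7; 0.05 -0.0445 -0.0009 0 0 0 2.7; 0.05 -0.0445 0.0012 0 0 0 2.7; 0.05 -0.0444 0.0033 0 0 0 2.7; 0.05 -0.0442 0.0054 0 0 0 2.7; 0.05 -0.0439 0.0075 0 0 0 2.7; 0.05 -0.0400 0.0095 0 0 0 2.7; 0.05 -0.008 0.0016 0 0 0 1; 0.05 -0.005 0.001 0 0 0 1; 0.05 0 0 0 0 0 0; 0.05 0 0 0 0 0 0",
)

```text
time_s: 10.15
tool_pos: [0.563, -0.2506, 0.3716]
tool_rot: [-179.2, 0.4, 76.9]
force: [0.0, -0.3, -0.4]
grip_width: 0.0156
```

Run:
```python
from h import *
import pickle
print(pose()[0],get_obs()['tool_rot'],get_obs()['qpos'])
p=read_camera("wrist");cv2.imwrite("pics/w4.png",p["img"]);pickle.dump(p,open("W4.pkl","wb"))
im=p["img"]
cv2.imwrite("pics/w4z.png",cv2.resize(im[:260,100:420],None,fx=2.3,fy=2.3,interpolation=cv2.INTER_CUBIC))
```

```text
[ 0.56298348 -0.25062302  0.37164549] [-179.22980908    0.41436948   76.92416487] [-10.45750388  15.25375412  39.67951171  81.77459276  -9.08102099
  87.05289525  15.71269223]
```

View pics/w4.png

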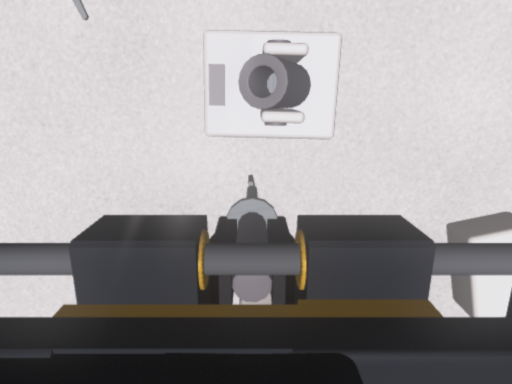

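Run:
```python
from h import *
import pickle
p=pickle.load(open("W4.pkl","rb")); im=p["img"]
cv2.imwrite("pics/w4z.png",cv2.resize(im[20:150,190:350],None,fx=4.6,fy=4.6,interpolation=cv2.INTER_CUBIC))
```

```text
(no output)
```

View pics/w4z.png

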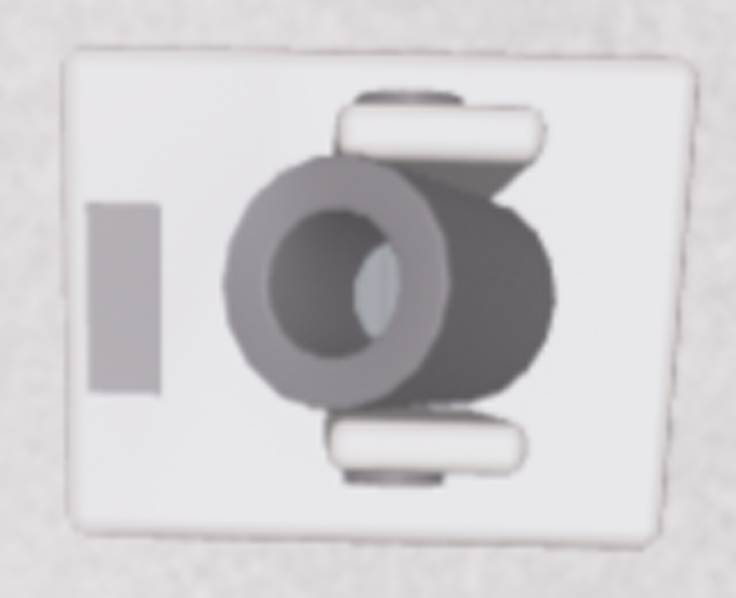

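```bash
cat > san.py <<'E'
from h import *
import pickle,io,contextlib
with contextlib.redirect_stdout(io.StringIO()):
    import fit
from fit import sc,sd,P
W=pickle.load(open("W4.pkl","rb")); P["wrist"]=W
w=lambda x,y:(190+(x+.5)/4.6-.5,20+(y+.5)/4.6-.5)
k=[("wrist",w(64,49),(-85,65,21)),("wrist",w(696,60),(85,65,21)),("wrist",w(659,548),(85,-65,21)),("wrist",w(70,537),(-85,-65,21))]
x,r=fit.fit(k,[.6,-.17,-.22]); print("wrist only",x,np.rad2deg(x[2]),r.tolist())
k2=k+[a for a in fit.san if a[0]=="side"]
x2,r2=fit.fit(k2,[.6,-.17,-.22]); print("w+side",x2,np.rad2deg(x2[2]),r2.tolist())
print("m z=.138", onz(W,w(335,283),.138))
M,e=tri([(W,w(335,283)),(P["scene"],sc(148,318)),(P["side"],sd(298,392))]); print("mouth",M,e)
for v in (x,x2):
    c,s=np.cos(v[2]),np.sin(v[2]); d=M[:2]-v[:2]; print("in san",c*d[0]+s*d[1],-s*d[0]+c*d[1])
E
python3 san.py
```

```text
wrist only [ 0.60056569 -0.17584695 -0.24774548] -14.19477036814932 [[-1.7, -0.8], [1.7, -0.7], [1.0, 1.3], [-1.1, 1.1]]
w+side [ 0.6006862  -0.17625926 -0.24659004] -14.128568512901987 [[-1.6, -0.3], [1.8, -0.4], [1.2, 1.5], [-0.8, 1.4], [0.2, -0.6], [-0.4, -0.5], [0.8, -0.2], [-1.3, -2.7]]
m z=.138 [ 0.58924966 -0.17153868  0.138     ]
mouth [ 0.59025496 -0.17041678  0.13702578] [np.float64(1.6448138362630758), np.float64(0.7945973208966572), np.float64(0.5152644181350259)]
in san -0.011327502519320095 0.0027359966003145542
in san -0.011541842373992327 0.0031194962695082307
```

```bash
cat > tgt.py <<'E'
from h import *
M=np.array([.5895,-.1715,.138]); th=np.deg2rad(-14.1)
Rw=R.from_euler("z",th)*R.from_euler("y",-.4)*down(90)
a=-Rw.as_matrix()[:,2]; L=.1857
def wp(d): return M+a*(d+L)
def stat():
    o=get_obs(); p,r=pose(o); tip=p+r.as_matrix()[:,2]*L; rel=tip-M
    l=Rw.inv().apply(rel); print("tip rel mouth in well tool axes x,y,z(mm):",(l*1000).round(1),"rot err deg",np.rad2deg((r.inv()*Rw).as_rotvec()).round(2),"F tool",r.inv().apply(o["force"]).round(2),"t",round(o["time_s"],2),"grip",o["grip_width"])
E
python3 - <<'E'
from tgt import *
import pickle
stat()
W=pickle.load(open("W4.pkl","rb")); p,r=pose(); print(proj(W,[p+r.as_matrix()[:,2]*L]),a,wp(.06))
plan([(wp(.06),Rw,7)],.05)
E
```

```text
tip rel mouth in well tool axes x,y,z(mm): [-84.5  10.5 -47.7] rot err deg [-23.68   0.21   1.1 ] F tool [ 0.35 -0.01  0.88] t 10.2 grip 0.014992673258108612
[[250.70926666 182.47660815]] [-0.37768595  0.09486815  0.92106099] [ 0.49670256 -0.14819089  0.36430469]
7 0.05 0.0121 -0.0125 0.0011 -3.38 0.03 0.16; 0.05 0.0121 -0.0126 0.0004 -3.38 0.03 0.16; 0.05 0.012 -0.0126 -0.0003 -3.38 0.03 0.16; 0.05 0.012 -0.0126 -0.0011 -3.38 0.03 0.16; 0.05 0.012 -0.0126 -0.0018 -3.38 0.03 0.16; 0.05 0.0119 -0.0125 -0.0025 -3.38 0.03 0.16; 0.05 0.0119 -0.0123 -0.0033 -3.38 0.03 0.16
```

Request:
carry_out(
  increments="0.05 0.0121 -0.0125 0.001 -3.4 0 0.16; 0.05 0.0121 -0.0126 0.0004 -3.4 0 0.16; 0.05 0.012 -0.0126 -0.0003 -3.4 0 0.16; 0.05 0.012 -0.0126 -0.001 -3.4 0 0.16; 0.05 0.012 -0.0126 -0.002 -3.4 0 0.16; 0.05 0.008 -0.008 -0.002 -2.5 0 0.16; 0.05 0.004 -0.004 -0.001 -1 0 0; 0.05 0 0 0 0 0 0; 0.05 0 0 0 0 0 0",
)

```text
time_s: 11.32
tool_pos: [0.5062, -0.1527, 0.3661]
tool_rot: [159.5, 0.1, 76.8]
force: [-0.2, 0.4, -1.1]
grip_width: 0.0154
```

Run:
```python
from tgt import *
stat(); print(get_obs()["qpos"]); plan([(wp(.03),Rw,1)],.05)
```

```text
tip rel mouth in well tool axes x,y,z(mm): [ -1.4   2.2 -57.8] rot err deg [-2.46 -0.24  0.92] F tool [ 0.32 -0.67  0.96] t 11.32 grip 0.015382764504425708
[-20.93044054 -14.00933929  29.46883395 108.55588353   9.38293869
  63.42408564  -6.80364108]
1 0.05 0.0021 -0.0089 0.0281 -2.46 -0.24 0.92
```

Request:
carry_out(
  increments="0.05 0.001 -0.0045 0.012 -1.2 -0.1 0.45; 0.05 0.001 -0.0035 0.008 -1 -0.1 0.4; 0.05 0 0 0 0 0 0; 0.05 0 0 0 0 0 0",
)

```text
time_s: 11.82
tool_pos: [0.5076, -0.1525, 0.3442]
tool_rot: [157.3, 0.1, 75.8]
force: [0.3, 0.0, -0.2]
grip_width: 0.0155
```

Run:
```python
from tgt import *
import pickle
stat(); print(get_obs()["qpos"]); plan([(wp(.02),Rw,1)],.05)
for n in ["wrist","scene","side"]:
    p=read_camera(n);cv2.imwrite(f"pics/{n}5.png",p["img"]); im=p["img"]
    P,r=pose(); T=P+r.as_matrix()[:,2]*L; print(n,proj(p,[M,T]).round(1).tolist())
    if n=="scene": im=im[170:290,150:290]
    if n=="side": im=im[160:290,220:330]
    if n=="wrist": im=im[50:300,130:390]
    pickle.dump(p,open(f"{n}5.pkl","wb"))
    cv2.imwrite(f"pics/{n}5.png",cv2.resize(im,None,fx=3 if n=="wrist" else 4.5,fy=3 if n=="wrist" else 4.5,interpolation=cv2.INTER_CUBIC)[:600])
```

```text
tip rel mouth in well tool axes x,y,z(mm): [ -1.9   2.2 -37. ] rot err deg [-0.24  0.12 -0.06] F tool [0.11 0.21 0.3 ] t 11.82 grip 0.015457465093263678
[-19.87464364 -14.64495724  28.35169214 112.07068487  10.51304507
  58.50452516  -8.84561348]
1 0.05 0.0015 -0.0029 0.017 -0.24 0.12 -0.06
wrist [[248.7, 171.3], [250.7, 182.5]]
scene [[208.5, 215.9], [204.7, 203.9]]
side [[269.6, 225.3], [265.2, 215.8]]
```

View pics/wrist5.png

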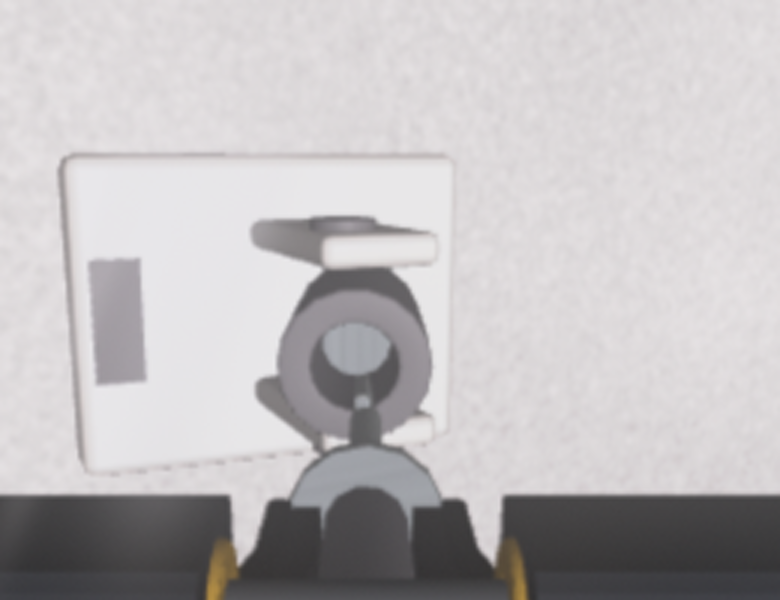

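View pics/scene5.png

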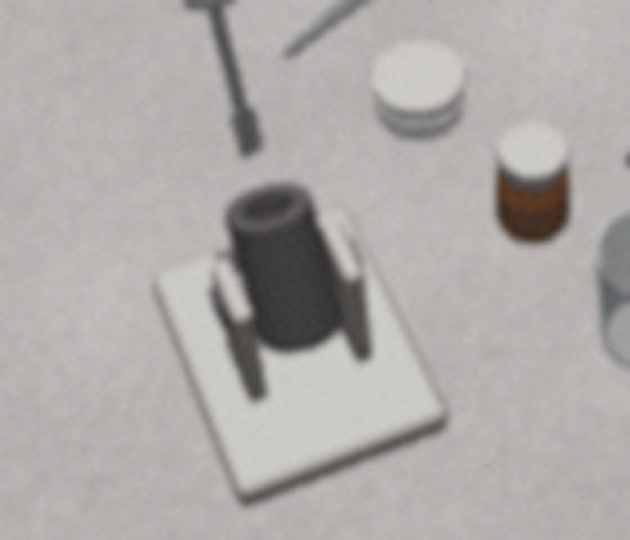

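View pics/side5.png

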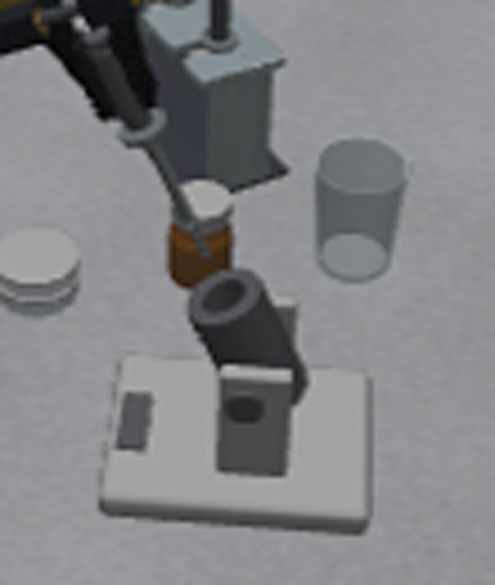

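The wrist view shows the mouth centre at (248.3, 171), and my estimate projects to (248.7, 171.3). The blade tip is just short of the mouth, so I'll align and go in.

Request:
carry_out(
  increments="0.05 0.0014 -0.002 0.01 -0.2 0 0; 0.05 0 -0.0005 0.01 0 0 0; 0.05 0 0 0.004 0 0 0; 0.05 0 0 0 0 0 0; 0.05 0 0 0 0 0 0",
)

```text
time_s: 12.6
tool_pos: [0.5153, -0.1527, 0.3194]
tool_rot: [157.1, 0.1, 75.8]
force: [-0.0, -0.6, -0.7]
grip_width: 0.0152
```

Run:
```python
from tgt import *
stat(); print(get_obs()["qpos"]); plan([(wp(-.02),Rw,1)],.05)
```

```text
tip rel mouth in well tool axes x,y,z(mm): [ -0.2   0.1 -11.2] rot err deg [-0.04  0.12 -0.04] F tool [-0.56 -0.17  0.7 ] t 12.6 grip 0.015247369973226028
[-20.04788665 -12.93961627  29.20234443 113.72543565   9.84945795
  55.02075108  -8.40772198]
1 0.05 -0.0001 -0.0002 0.0312 -0.04 0.12 -0.04
```

Well aligned, and q2 is moving away from its limit. I'll go in to about 28 mm depth.

Request:
carry_out(
  increments="0.05 0 0 0.01 0 0 0; 0.05 0 0 0.01 0 0 0; 0.05 0 0 0.01 0 0 0; 0.05 0 0 0.004 0 0 0; 0.05 0 0 0 0 0 0; 0.05 0 0 0 0 0 0",
)

```text
time_s: 13.35
tool_pos: [0.5291, -0.1562, 0.2857]
tool_rot: [157.1, 0.1, 75.8]
force: [-0.8, 1.2, -1.4]
grip_width: 0.0152
```

Run:
```python
from tgt import *
import time
stat(); print(get_obs()["qpos"])
# floor noise: several readings through camera calls
F=[]
p=None
for i in range(6):
    read_camera("wrist"); o=get_obs(); F.append(pose(o)[1].inv().apply(o["force"]))
F=np.array(F); print(F.mean(0),F.std(0)); stat()
```

```text
tip rel mouth in well tool axes x,y,z(mm): [-0.3 -0.  25.4] rot err deg [-0.05  0.13 -0.03] F tool [ 0.96 -1.55  0.86] t 13.35 grip 0.015197424605196085
[-20.35600806  -9.47081836  30.97692938 115.0638631    7.91947751
  50.40581378  -6.73422406]
[-0.05207189 -0.30157215  0.39537719] [0.41294867 0.2065443  0.44756614]
tip rel mouth in well tool axes x,y,z(mm): [-0.3  0.1 25.2] rot err deg [-0.03  0.12 -0.04] F tool [-0.66 -0.1  -0.03] t 13.65 grip 0.01603110623735823
```

Request:
carry_out(
  increments="0.05 0 0 0.005 0 0 0; 0.05 0 0 0.004 0 0 0; 0.05 0 0 0 0 0 0; 0.05 0 0 0 0 0 0",
)

```text
time_s: 14.15
tool_pos: [0.5326, -0.1571, 0.2769]
tool_rot: [157.1, 0.1, 75.8]
force: [0.9, 0.7, -0.3]
grip_width: 0.0152
```

```bash
cat > feel.py <<'E'
from tgt import *
F=[]
for i in range(5):
    read_camera("wrist"); o=get_obs(); F.append(pose(o)[1].inv().apply(o["force"]))
F=np.array(F); print(F.mean(0).round(2),F.std(0).round(2)); stat()
E
python3 feel.py
```

```text
[ 0.13 -0.62  0.38] [0.48 0.53 0.42]
tip rel mouth in well tool axes x,y,z(mm): [-0.3  0.1 34.8] rot err deg [-0.02  0.11 -0.04] F tool [ 0.73 -1.62  0.49] t 14.4 grip 0.015366531001206581
```

Request:
carry_out(
  increments="0.05 0 0 0.003 0 0 0; 0.05 0 0 0 0 0 0; 0.05 0 0 0 0 0 0",
)

```text
time_s: 14.78
tool_pos: [0.5339, -0.1574, 0.2742]
tool_rot: [157.1, 0.1, 75.8]
force: [-0.6, -0.3, 0.5]
grip_width: 0.0156
```

```bash
python3 feel.py
```

```text
[-0.14  0.16  0.39] [0.41 0.46 0.53]
tip rel mouth in well tool axes x,y,z(mm): [-0.2  0.2 37.8] rot err deg [-0.01  0.1  -0.04] F tool [-0.15  0.49  1.22] t 15.03 grip 0.015207176781096728
```

Request:
carry_out(
  increments="0.05 0 0 0.002 0 0 0; 0.05 0 0 0 0 0 0; 0.05 0 0 0 0 0 0",
)

```text
time_s: 15.4
tool_pos: [0.5347, -0.1576, 0.2723]
tool_rot: [157.1, 0.1, 75.8]
force: [-0.3, 0.3, -0.3]
grip_width: 0.0154
```

```bash
python3 feel.py
```

```text
[-0.35 -0.01  0.44] [0.23 0.4  0.38]
tip rel mouth in well tool axes x,y,z(mm): [-0.2  0.2 40. ] rot err deg [-0.01  0.1  -0.04] F tool [-0.06  0.56  0.47] t 15.65 grip 0.015625521361168595
```

Request:
carry_out(
  increments="0.05 0 0 0.002 0 0 0; 0.05 0 0 0 0 0 0; 0.05 0 0 0 0 0 0",
)

```text
time_s: 16.02
tool_pos: [0.5355, -0.1578, 0.2704]
tool_rot: [157.1, 0.1, 75.8]
force: [-0.2, -0.1, 0.1]
grip_width: 0.0156
```

```bash
python3 feel.py
```

```text
[-0.08  0.2   0.56] [0.42 0.36 0.37]
tip rel mouth in well tool axes x,y,z(mm): [-0.2  0.3 42. ] rot err deg [-0.    0.1  -0.04] F tool [ 0.   -0.28  0.35] t 16.27 grip 0.015319635947740998
```

Request:
carry_out(
  increments="0.05 0 0 0.002 0 0 0; 0.05 0 0 0 0 0 0; 0.05 0 0 0 0 0 0",
)

```text
time_s: 16.65
tool_pos: [0.5364, -0.1581, 0.269]
tool_rot: [157.1, 0.1, 75.8]
force: [-1.2, -0.3, 1.6]
grip_width: 0.0156
```

```bash
python3 feel.py
```

```text
[ 0.28 -0.62 -1.32] [0.73 0.44 0.58]
tip rel mouth in well tool axes x,y,z(mm): [-0.1  0.6 43.8] rot err deg [ 0.03  0.09 -0.04] F tool [-0.27 -0.29 -0.83] t 16.9 grip 0.015659271003506905
```

Request:
carry_out(
  increments="0.05 0 0 0.002 0 0 0; 0.05 0 0 0 0 0 0; 0.05 0 0 0 0 0 0",
)

```text
time_s: 17.27
tool_pos: [0.5372, -0.1582, 0.267]
tool_rot: [157.1, 0.1, 75.8]
force: [-2.1, 0.4, 1.4]
grip_width: 0.0154
```

```bash
python3 feel.py
```

```text
[ 0.01 -0.93 -2.08] [0.33 0.44 0.36]
tip rel mouth in well tool axes x,y,z(mm): [-0.1  0.6 45.8] rot err deg [ 0.03  0.08 -0.05] F tool [-0.19 -1.61 -2.12] t 17.52 grip 0.015246984730308768
```

Request:
carry_out(
  increments="0.05 0 0 0.002 0 0 0; 0.05 0 0 0 0 0 0; 0.05 0 0 0 0 0 0",
)

```text
time_s: 17.9
tool_pos: [0.538, -0.1585, 0.2652]
tool_rot: [157.1, 0.1, 75.8]
force: [-2.6, -0.5, 2.6]
grip_width: 0.0155
```

```bash
python3 feel.py
```

```text
[ 0.31 -0.99 -2.72] [0.52 0.39 0.31]
tip rel mouth in well tool axes x,y,z(mm): [-0.2  0.7 47.8] rot err deg [ 0.03  0.08 -0.05] F tool [ 0.85 -0.51 -3.29] t 18.15 grip 0.015275562809697852
```

Request:
carry_out(
  increments="0.05 0 0 0.0013 0 0 0; 0.05 0 0 0 0 0 0; 0.05 0 0 0 0 0 0; 0.05 0 0 0 0 0 0; 0.05 0 0 0 0 0 0; 0.05 0 0 0 0 0 0",
)

```text
time_s: 18.9
tool_pos: [0.5385, -0.1586, 0.2641]
tool_rot: [157.1, 0.0, 75.8]
force: [-1.6, 0.4, 2.7]
grip_width: 0.0154
```

```bash
sed -i 's/range(5)/range(12)/' feel.py; python3 feel.py
```

```text
[-0.15 -0.9  -3.52] [0.55 0.62 0.4 ]
tip rel mouth in well tool axes x,y,z(mm): [-0.2  0.7 49.1] rot err deg [ 0.03  0.07 -0.05] F tool [-0.71 -0.75 -4.09] t 19.5 grip 0.015475324461927354
```

Net force is about 3.9 N, so the floor is about 5.5–6.3 mm in, short of the stop. It has been held for over 1.3 s, so I'll draw out along the axis.

Request:
carry_out(
  increments="0.05 0 0 -0.008 0 0 0; 0.05 0 0 -0.015 0 0 0; 0.05 0 0 -0.015 0 0 0; 0.05 0 0 -0.015 0 0 0; 0.05 0 0 -0.015 0 0 0; 0.05 0 0 -0.015 0 0 0; 0.05 0 0 -0.01 0 0 0; 0.05 0 0 0 0 0 0; 0.05 0 0 0 0 0 0",
)

```text
time_s: 20.62
tool_pos: [0.5009, -0.1491, 0.3565]
tool_rot: [156.9, 0.0, 75.8]
force: [0.2, 0.5, -0.6]
grip_width: 0.0156
```

Run:
```python
from tgt import *
stat(); p,r=pose(); print(p,get_obs()["qpos"])
read_camera("wrist")
plan([((.53,-.10,.38),down(82),9),((.52,.15,.375),down(104),7),((.539,.2435,.375),down(107.7),3)],.05)
p=read_camera("wrist");cv2.imwrite("pics/w6.png",p["img"])
```

```text
tip rel mouth in well tool axes x,y,z(mm): [ -0.    1.5 -51.2] rot err deg [ 0.18  0.05 -0.07] F tool [ 0.59 -0.15  0.59] t 20.62 grip 0.01558909060876955
[ 0.50090237 -0.14908995  0.35652694] [-17.65529463 -15.8645025   25.70856154 111.88567628  10.47024169
  59.67570053  -9.07133639]
19 0.05 0.0061 0.0027 -0.0017 2.56 0.14 -0.68; 0.05 0.0061 0.0027 -0.0018 2.56 0.14 -0.68; 0.05 0.006 0.0027 -0.0019 2.56 0.14 -0.68; 0.05 0.006 0.0026 -0.002 2.56 0.14 -0.68; 0.05 0.006 0.0026 -0.0021 2.56 0.14 -0.68; 0.05 0.006 0.0026 -0.0022 2.56 0.14 -0.68; 0.05 0.0059 0.0026 -0.0023 2.56 0.14 -0.68; 0.05 0.0059 0.0025 -0.0024 2.56 0.14 -0.68; 0.05 0.0059 0.0025 -0.0025 2.56 0.14 -0.68; 0.05 0.0352 -0.0064 0.0007 0 0 -3.14; 0.05 0.0355 -0.0044 0.0007 0 0 -3.14; 0.05 0.0357 -0.0025 0.0007 0 0 -3.14; 0.05 0.0357 -0.0005 0.0007 0 0 -3.14; 0.05 0.0357 0.0014 0.0007 0 0 -3.14; 0.05 0.0356 0.0034 0.0007 0 0 -3.14; 0.05 0.0353 0.0053 0.0007 0 0 -3.14; 0.05 0.0287 0.0137 0 0 0 -1.23; 0.05 0.0284 0.0143 0 0 0 -1.23; 0.05 0.0281 0.0149 0 0 0 -1.23
```

View pics/w6.png

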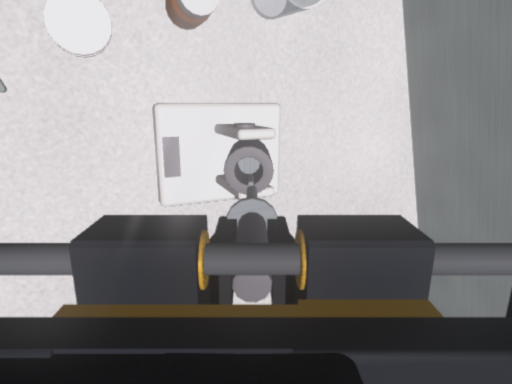

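Request:
carry_out(
  increments="0.05 0.006 0.0027 0 2.5 0 -0.68; 0.05 0.006 0.0027 -0.001 2.56 0.14 -0.68; 0.05 0.006 0.0027 -0.002 2.56 0.14 -0.68; 0.05 0.006 0.0026 -0.002 2.56 0.14 -0.68; 0.05 0.006 0.0026 -0.002 2.56 0.14 -0.68; 0.05 0.006 0.0026 -0.002 2.56 0.14 -0.68; 0.05 0.006 0.0026 -0.0023 2.56 0.14 -0.68; 0.05 0.006 0.0025 -0.0024 2.5 0.14 -0.68; 0.05 0.006 0.0025 -0.0025 1.2 0.14 -0.68; 0.05 0.035 -0.0064 0 0 0 -3.1; 0.05 0.0355 -0.0044 0 0 0 -3.1; 0.05 0.0357 -0.0025 0 0 0 -3.1; 0.05 0.0357 -0.0005 0 0 0 -3.1; 0.05 0.0357 0.0014 0 0 0 -3.1; 0.05 0.0356 0.0034 0 0 0 -3; 0.05 0.025 0.004 0 0 0 -2; 0.05 0.01 0.003 0 0 0 -1; 0.05 0 0 0 0 0 0; 0.05 0 0 0 0 0 0",
)

```text
time_s: 23.1
tool_pos: [0.5211, 0.1658, 0.3678]
tool_rot: [180.0, 0.5, 104.9]
force: [0.4, 0.3, -0.7]
grip_width: 0.0155
```

Run:
```python
from h import *
p,r=pose(); print(p,get_obs()["tool_rot"],get_obs()["qpos"])
plan([((.534,.2419,.30),down(107.7),4)],.05)
```

```text
[0.52106531 0.16575687 0.36781985] [179.9862876    0.53335399 104.9096863 ] [-35.08574757   4.03534799  15.26930344  91.64851454  -0.53182113
  84.49067469  -4.89127955]
4 0.05 0.0177 0.008 0.0168 0 0.13 -0.7; 0.05 0.0176 0.0082 0.0168 0 0.13 -0.7; 0.05 0.0174 0.0084 0.0169 0 0.13 -0.7; 0.05 0.0173 0.0087 0.0169 0 0.13 -0.7
```

Request:
carry_out(
  increments="0.05 0.0177 0.007 0.015 0 0.13 -0.7; 0.05 0.0176 0.007 0.0168 0 0.13 -0.7; 0.05 0.017 0.007 0.0169 0 0.13 -0.7; 0.05 0.01 0.004 0.012 0 0 -0.3; 0.05 0 0 0 0 0 0; 0.05 0 0 0 0 0 0",
)

```text
time_s: 23.85
tool_pos: [0.5287, 0.2351, 0.3005]
tool_rot: [-179.8, 0.2, 107.3]
force: [1.1, 0.4, -1.3]
grip_width: 0.0153
```

Run:
```python
from h import *
p,r=pose(); print(p,get_obs()["tool_rot"])
plan([((.536,.2426,.219),down(107.7),4)],.05)
```

```text
[0.52867316 0.23511476 0.30051652] [-1.79828046e+02  1.75598288e-01  1.07319743e+02]
4 0.05 0.0013 0.0024 0.0204 -0.04 0.04 -0.1; 0.05 0.0013 0.0024 0.0204 -0.04 0.04 -0.1; 0.05 0.0013 0.0023 0.0204 -0.04 0.04 -0.1; 0.05 0.0012 0.0023 0.0204 -0.04 0.04 -0.1
```

Request:
carry_out(
  increments="0.05 0.003 0.003 0.0195 0 0 -0.2; 0.05 0.002 0.002 0.0195 0 0 -0.2; 0.05 0.001 0.001 0.0195 0 0 0; 0.05 0 0 0.01 0 0 0; 0.05 0 0 0 0 0 0; 0.05 0 0 0 0 0 0",
)

```text
time_s: 24.6
tool_pos: [0.534, 0.2407, 0.2292]
tool_rot: [180.0, 0.2, 107.5]
force: [0.8, 0.8, 0.8]
grip_width: 0.0153
```

Run:
```python
from h import *
p,r=pose(); print(p,get_obs()["tool_rot"])
plan([((.540,.2438,.219),down(107.7),1)],.05)
p=read_camera("wrist");cv2.imwrite("pics/w7.png",p["img"])
```

```text
[0.53402425 0.24067446 0.22921956] [1.79984805e+02 1.71473240e-01 1.07526993e+02]
1 0.05 0.0012 0.0066 0.0102 0.01 0.17 -0.17
```

View pics/w7.png

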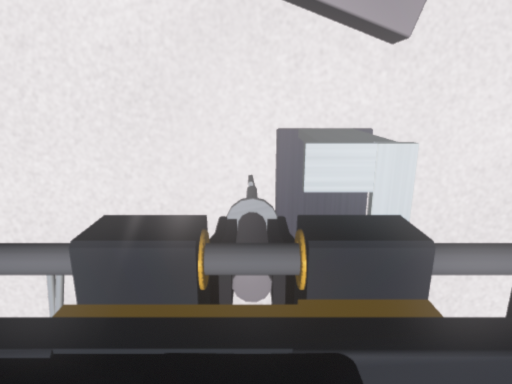

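The spatula looks the same in the grip as before (collar at (251,220)). I'll line up with the slot at the exit height, then slide in.

Request:
carry_out(
  increments="0.05 0.0012 0.004 0.0085 0 0.17 -0.17; 0.05 0 0 0 0 0 0; 0.05 0 0 0 0 0 0",
)

```text
time_s: 25.02
tool_pos: [0.5384, 0.2434, 0.2215]
tool_rot: [179.8, -0.0, 107.7]
force: [-0.4, -0.8, -0.9]
grip_width: 0.0153
```

Run:
```python
from h import *
p,r=pose(); print(p,get_obs()["tool_rot"])
plan([((.6003,.2632,.219),down(107.7),1)],.05)
```

```text
[0.53840998 0.24344784 0.22147332] [ 1.79843236e+02 -4.06708631e-02  1.07707703e+02]
1 0.05 -0 0.065 0.0027 0.16 -0.04 0.01
```

Request:
carry_out(
  increments="0.05 0 0.01 0.001 0 0 0; 0.05 0 0.012 0.001 0 0 0; 0.05 0 0.012 0 0 0 0; 0.05 0 0.012 0 0 0 0; 0.05 0 0.008 0 0 0 0; 0.05 0 0 0 0 0 0; 0.05 0 0 0 0 0 0",
)

```text
time_s: 25.9
tool_pos: [0.5943, 0.2613, 0.2193]
tool_rot: [179.8, -0.0, 107.7]
force: [-0.5, -0.9, -0.1]
grip_width: 0.0156
```

Run:
```python
from h import *
p,r=pose(); print(p,get_obs()["tool_rot"],get_obs()["force"])
plan([((.6003,.2632,.219),down(107.7),1)],.05)
```

```text
[0.59434297 0.26130575 0.21930884] [ 1.79817373e+02 -2.37376294e-02  1.07706877e+02] [-0.53364309 -0.9095703  -0.05843154]
1 0.05 -0 0.0062 0.0003 0.18 -0.02 0.01
```

Request:
carry_out(
  increments="0.05 0 0.0055 0 0.15 0 0; 0.05 0 0 0 0 0 0; 0.05 0 0 0.005 0 0 0; 0.05 0 0 0.004 0 0 0; 0.05 0 0 0 0 0 0; 0.05 0 0 0 0 0 0",
)

```text
time_s: 26.65
tool_pos: [0.5991, 0.2629, 0.2097]
tool_rot: [-180.0, -0.0, 107.7]
force: [0.1, -0.4, -0.4]
grip_width: 0.0153
```

Run:
```python
from h import *
p,r=pose(); print(p,get_obs()["tool_rot"],get_obs()["force"])
p=read_camera("wrist");cv2.imwrite("pics/w8.png",p["img"])
p=read_camera("side");cv2.imwrite("pics/s8.png",cv2.resize(p["img"][80:230,180:340],None,fx=3.7,fy=3.7,interpolation=cv2.INTER_CUBIC))
```

```text
[0.59905692 0.26294773 0.20972781] [-1.79985079e+02 -3.98161583e-02  1.07723095e+02] [ 0.05891153 -0.38744359 -0.37528353]
```

View pics/w8.png

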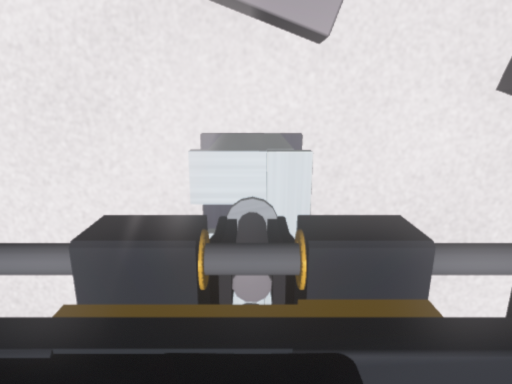

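View pics/s8.png

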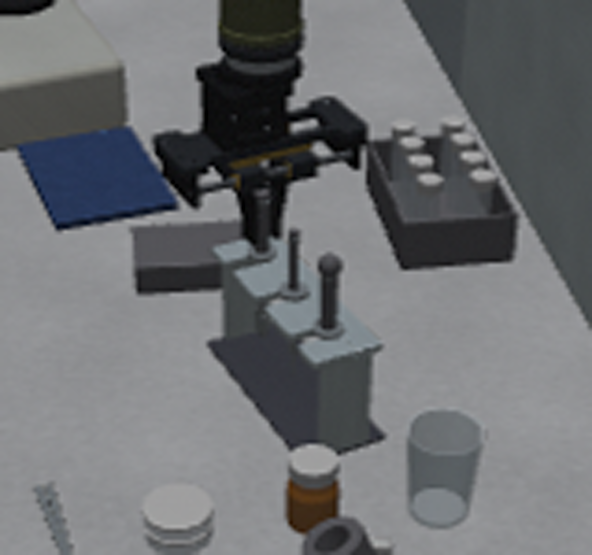

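Request:
carry_out(
  increments="0.05 0 0 0.003 0 0 0; 0.05 0 0 0 0 0 0; 0.05 0 0 0.0012 0 0 0; 0.05 0 0 0 0 0 0; 0.05 0 0 0 0 0 0",
)

```text
time_s: 27.38
tool_pos: [0.5993, 0.263, 0.2057]
tool_rot: [180.0, -0.0, 107.7]
force: [-0.6, -0.3, 0.3]
grip_width: 0.0157
```

Run:
```python
from h import *
F=[]
for i in range(6): read_camera("wrist"); F.append(get_obs()["force"])
print(pose()[0],np.mean(F,0))
```

```text
[0.59926614 0.26302899 0.20570262] [ 0.15406086 -0.20425512 -0.27886746]
```

Request:
carry_out(
  increments="0.05 0 0 0.0007 0 0 0; 0.05 0 0 0 0 0 0; 0.05 0 0 0 0 0 0",
)

```text
time_s: 28.05
tool_pos: [0.5993, 0.2631, 0.2057]
tool_rot: [179.9, -0.1, 107.7]
force: [-0.2, -0.2, 0.7]
grip_width: 0.0156
```

Run:
```python
from h import *
F=[]
for i in range(8): read_camera("wrist"); F.append(get_obs()["force"])
print(pose()[0],np.mean(F,0))
```

```text
[0.59933292 0.26306966 0.20570851] [-0.28551503 -0.26415235  1.0925508 ]
```

The collar is seated: the upward force rose to +1.1 N and z stopped. I'll open gently.

Request:
carry_out(
  increments="0.22 0 0 0 0 0 0; 0.26 0 0 0 0 0 0; 0.35 0 0 0 0 0 0; 0.5 0 0 0 0 0 0; 0.6 0 0 0 0 0 0; 0.6 0 0 0 0 0 0; 0.6 0 0 0 0 0 0",
)

```text
time_s: 29.32
tool_pos: [0.5993, 0.263, 0.2051]
tool_rot: [180.0, -0.0, 107.7]
force: [0.5, 0.3, 0.8]
grip_width: 0.051
```

Run:
```python
from h import *
p=read_camera("wrist");cv2.imwrite("pics/w9.png",p["img"])
print(pose()[0],get_obs()["force"])
```

```text
[0.59929325 0.26296629 0.20510747] [-0.15782278 -0.21874149  0.70720743]
```

View pics/w9.png

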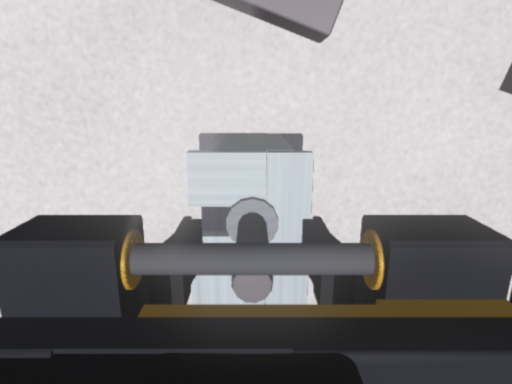

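The spatula hangs clear between the open fingers (collar at (251,221)). I'll retreat straight up.

Request:
carry_out(
  increments="0.6 0 0 -0.01 0 0 0; 0.6 0 0 -0.02 0 0 0; 0.6 0 0 -0.02 0 0 0; 0.6 0 0 -0.03 0 0 0; 0.6 0 0 -0.03 0 0 0; 0.6 0 0 -0.01 0 0 0; 0.6 -0.03 0 0 0 0 0; 0.6 -0.03 0 0 0 0 0; 0.6 -0.02 0 0 0 0 0; 0.6 0 0 0 0 0 0; 0.6 0 0 0 0 0 0; 0.6 0 0 0 0 0 0",
)

```text
time_s: 30.88
tool_pos: [0.6237, 0.1883, 0.3369]
tool_rot: [179.6, -0.3, 108.0]
force: [-0.7, -0.6, 0.1]
grip_width: 0.0524
```

Run:
```python
from h import *
print(pose()[0],get_obs()["force"],get_obs()["joint_velocities"].round(2))
p=read_camera("wrist");cv2.imwrite("pics/w10.png",p["img"])
p=read_camera("side");cv2.imwrite("pics/s10.png",cv2.resize(p["img"][120:280,180:340],None,fx=3.7,fy=3.7,interpolation=cv2.INTER_CUBIC))
```

```text
[0.62369163 0.18829235 0.33690681] [-0.72571937 -0.5878886   0.05829825] [-0.65  0.13 -0.39  0.06 -0.5  -0.03 -0.06]
```

View pics/w10.png

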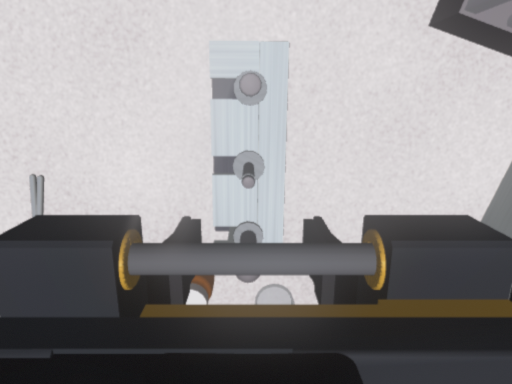

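View pics/s10.png

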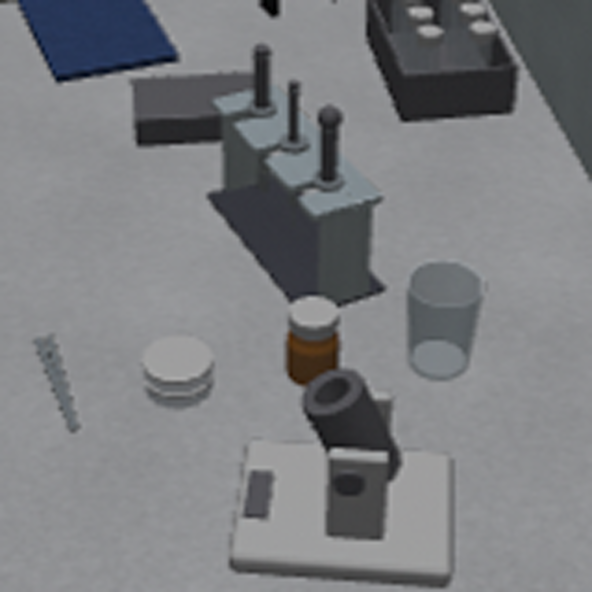

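The spatula hangs upright in its slot. In the side view its handle top and collar are at the same pixels as at the start, and everything else is in place.

```bash
python3 -c "
from cell import *
print(sign_off())"
```

```text
the job is handed in; nothing more can be done
None
```

The spatula is back in its own slot, the end slot nearest the slide box. It hangs upright and I've let go. The job is handed in, at about 31 s of the 58 s allowed.

- **Dip:** I lifted the spatula slightly, slid it out of the slot's open side and dipped it along the leaning axis. The floor was felt at about 43 mm below the rim. I pushed it in until the net force was about 3.9 N, which puts it an estimated 5.5–6.3 mm in, short of its 8 mm stop. It stayed there for about 1.3 s.
- **Return:** I drew it out along the axis, slid it back into the same slot and lowered it until the collar touched the plate at about 1 N, then released it and backed off upward.

**Last checks:** in the final side picture the spatula's handle and collar are at the same pixels as at the start. The other two tools, the jar, dishes, beaker, tweezers and slide box look unmoved. The wash bottle was outside the final close-up, so I did not check it, but the arm never worked near it. No check failed. The force readings scatter by about 0.4 N, so the floor depth is an estimate from averaged force and travel.

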